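Set the light viewer, then hold a sample tube tilted above it

TASK

First turn the light viewer's black knob until the orange pointer stands at the green mark. Then draw the pink-capped tube out of the red rack, tilt it to about 45 degrees with its cap end uppermost, and finish while still holding it, motionless in the air with its middle about 100 mm above the centre of the viewer's bright panel, touching nothing but the gripper. Leave the pointer at the mark and the other two tubes, the beaker and the bottle where they are.

Things in the scene. Friction and masses are not known exactly. Their poses are not given: they have to be found in the camera images.
- viewer: light viewer, a cream box fixed to the bench, 180 mm (its x) by 260 mm (its y), top face 40 mm above the bench; origin under its centre. On top: the bright white panel (140 x 130 mm, centred 50 mm towards its +y), and towards its -y the black knob (nearer its -x edge) and, beyond the knob, the dark scale window with pointer and mark, flush with the top
- dimmer (a joint): angle of the viewer's black knob, 0 to 2.6 rad, growing clockwise seen from above; it stays where it is left (friction about 0.03 N m). At 0 its grip bar lies along the viewer's x axis. Each rad moves the orange pointer 30 mm towards the viewer's +y. It starts between 0 and 0.4, and the mark always lies further clockwise
- dimmer_grip (a point): point on the knob's vertical axis at the height to grip, 37 mm above the viewer's top. The grip bar is 42 mm long, 14 mm thick and reaches from 12 to 44 mm above the viewer's top; below it a disc 44 mm across, and under that a base 68 mm across and 6 mm high
- pointer_tip (a point): tip of the orange pointer (a stripe 20 mm long, 5 mm wide) in the scale window; it moves only along the viewer's y, coupled to the knob
- mark_mid (a point): middle of the inner end of the green mark (12 mm wide along the viewer's y, 14 mm long) in the scale window; fixed in a run. The pointer's tip meets this point when set
- panel_mid (a point): middle of the bright panel, on its surface, 40 mm above the bench
- rack: red rack fixed to the bench, 100 mm (its x) by 220 mm (its y), 70 mm high, origin under its centre; 2 x 5 square cells at 40 mm pitch, openings 32 mm, floor 6 mm above the bench. The three tubes stand upright and loose in cells at (-20,-80), (20,0) and (-20,80) mm, in any order
- pink_tube: the tube to take: 115 mm long, 29 mm across, with a pink screw cap 35 mm across and 15 mm high on top (from 100 to 115 mm); origin at the centre of its flat bottom end, z along the tube to the cap; about 60 g (45 to 85 g). The cap does not come off; about 46 mm of tube and cap stands above the rack's top grid: take it by the cap and lift straight up
- pink_mid (a point): middle of the pink-capped tube on its axis, 58 mm from the bottom end
- pink_cap (a point): centre of the pink cap, 107.5 mm from the bottom end on its axis
- blue_tube: bystander: an equal tube with a blue cap, in the rack; origin at its bottom end
- white_tube: bystander: an equal tube with a white cap, in the rack; origin at its bottom end
- beaker: bystander: glass beaker, 68 mm across, 90 mm high, standing on the bench; origin under its centre
- bottle: bystander: white bottle with a green label, 60 mm across, 140 mm high, standing on the bench; origin under its centre
Things that resemble listed ones, but are neither listed nor needed, are in the scene too. Leave any yellow look-alike of the pink_tube alone. There is more than one size of the rack; the job needs the larger.

How it is judged:
By the outcome, as a careful person would: the job done as asked, in the order asked, and still so for the second after the job is handed in, while the arm keeps its last pose, push and grip.
It also fails if it takes over 64 s, if anything falls off the work surface, if the arm or the gripper's body presses on something with over 40 N, if the wrist force passes 120 N, or if a joint passes its speed limit or range.

ROBOT

A 7-joint arm with a two-finger parallel gripper is mounted at the origin on the work surface. World frame = base frame: x ahead of the robot, y to its left, z up, the work surface at z = 0. Lengths are in m, angles in rad, forces in N, time in s.
With the tool pointing down it reaches from about 0.425 to 0.95 m from the base axis. Payload 4.7 kg.
Tool frame: the origin (TCP) lies on the centre line of the jaws, within the pads' length; the fingertips stand 8 mm ahead of it and the grasp point (between the pads) lies 11 mm behind it (ctrl.nose_length is the z of the fingertips in the tool frame, in m); z points along the fingers, y is the line along which they close (so a half turn about z gives the same grasp; the last joint's range is limited). The gripper opens to 85 mm and grips with 20 to 120 N. Pads are 22 mm wide; open, the fingers measure 114 mm over their backs; the gripper's body (76 mm by 85 mm) begins 54 mm behind the grasp point. The pads swing forward as they close: fully open they stand 13 mm farther back than shut.
Start: joints at [1.226, 0.469, -0.049, 1.532, 0.024, 1.141, -0.082], TCP at [0.21, -0.642, 0.215] pointing down, gripper open.
Joint ranges: [-2.59, 2.59], [-0.33, 1.99], [-1.39, 1.29], [0.1, 2.45], [-1.04, 4.18], [0.21, 1.99], [-2.66, 2.66]. Speed limits (rad/s): [2.57, 2.57, 3.14, 3.14, 3.14, 3.14, 3.14].

INTERFACE

Orientations are given as a rotation vector (axis times angle).
In Python, from rig import sensors, imaging, ctrl, models gives the robot as it stands.
- The arm moves only by the tool move_arm, never from a script. Its argument "increments" is a list that holds one entry, the list of rows, each a list of 7 numbers: the shift along the world's x, y, z each as a share of 20 mm, from -1 to 1, then the turn, a rotation vector about the world's x, y, z each as a share of 0.1 rad, from -1 to 1, then the gripper's target within -1 to 1 (fully open at 1, half-way at 0, shut at -1). A call has 1 to 12 rows; each row shifts and turns the commanded pose from where the row before left it; what a row does not reach is not made up. A row lasts 1/12 s, in which the tool goes at most 41.7 mm and 7.16 degrees, less where a joint would pass 70% of its speed; a pose out of reach is approached as far as the arm can. A call with a number of a shift or a turn outside -1 to 1 is refused whole. A call with a gripper value outside its range is refused whole. The fingers move at their own pace and stop on an object; the grip force is fixed at half the most. Time passes only in rows, so rows that do not move let the fingers close. It gives the time, the measured TCP pose, the force, the opening and the grip force at its end, in the units of the state.
- sensors.read_state(): the state, without advancing time (a new reading comes with each control period).
- imaging.read_camera(name): name is "scene" or "top"; returns a dict with "img" (400x640x3 uint8, red, green, blue), "z_map" (400x640 float32, m along the optical axis (not along the pixel's ray), 0 where there is no reading), "camera_matrix" (3x3 intrinsics, pixels), "dist" ([k1, k2, p1, p2, k3] as OpenCV has them; the pictures are not rectified), "xyz" and "orientation" of the camera in the world. Camera axes: x right, y up, looking along -z (the intrinsics and any distortion apply to the point x, -y, -z); pixel columns grow to the right and rows downward; lengths in m; the calibration is good to about 2 mm. A picture is of the moment at which its call begins.
- ctrl.job_done(): hands the job in; it is judged then, once.
Trained networks look in a picture, given as the dict that the camera call returned (one of the last four; its "shot" number tells which), for a name from the list of things; names that differ only in an ending like _2 or _b are one class to them, and where a whole thing is asked for, a point or a joint stands for the part that bears it (a point fixed in the world has none). Each returns a list of dicts, best first, with "score" (0 to 1); they miss things now and then, are a little off and sometimes report something else, mostly with a low value. They report only what shows in the picture. A call takes as long as a camera call. They do not tell look-alikes from the thing itself.
- models.cut_out(label, picture): "region" (400x640 bool, what is visible of it) and "centre" ([column, row] in pixels, amid what is visible of it).
- models.place_of(label, picture): "centre" ([column, row] in pixels: a listed point, or the origin of a listed thing).
The state is a dict: "t": time; "q": joint angles; "qd": joint speeds; "effort": joint torques, N m; "eef_pos": TCP position; "ee_rot": TCP orientation; "ft_force": force on the tool from outside, world axes, zero at the start; "torque": the same for the moment, N m; "width": finger opening in m; "gripper_force": force on a finger pad.
Only numpy, scipy, OpenCV 4.12 (cv2) and the standard library are available. Lean on these libraries where they do the work, as an engineer would, in place of code of your own. Each camera call takes 0.05 s, during which the arm holds its last target. There are 200 camera calls.

## Working session

There is one attempt and no reset: what is moved stays moved. The work goes in short steps, Python scripts to look and compute and a tool call to move; the robot and the scene stay as the last step left them, time stands still between calls to the robot, and variables do not carry over. Pictures are saved under pics/ and viewed, at most 10 in all, crops included, and the job is handed in when it is done.

Besides the shell and the picture viewer there is one more tool, called after ">>>" by a JSON object that holds its "api" and its "payload", one argument or row to a line. move_arm: Moves the arm, as the interface text tells. Its arguments: {"type":"object","properties":{"increments":{"type":"array","items":{"type":"array","items":{"type":"array","items":{"type":"number","minimum":-1,"maximum":1}}}}},"required":["increments"]}

```bash
ls; mkdir -p pics; cat > h.py <<'E'
import numpy as np, cv2
from scipy.spatial.transform import Rotation as R
from rig import sensors, imaging, ctrl, models
def rot(o):
    o=np.array(o,float)
    return o if o.shape==(3,3) else (R.from_rotvec(o).as_matrix() if o.size==3 else R.from_quat(o).as_matrix())
def ray(p,uv):
    u=cv2.undistortPoints(np.array(uv,float).reshape(-1,1,2),np.array(p["camera_matrix"]),np.array(p["dist"])).reshape(-1,2)
    d=np.c_[u[:,0],-u[:,1],-np.ones(len(u))]
    return d@rot(p["orientation"]).T
def at_z(p,uv,z):
    d=ray(p,uv);c=np.array(p["xyz"]);return c+d*((z-c[2])/d[:,2])[:,None]
def at_depth(p,uv):
    d=ray(p,uv);uv=np.array(uv).reshape(-1,2).round().astype(int)
    return np.array(p["xyz"])+d*p["z_map"][uv[:,1],uv[:,0]][:,None]
def save(p,n,crop=None,s=1):
    im=p["img"][:,:,::-1]
    if crop: a,b,c,d=crop; im=im[b:d,a:c]
    cv2.imwrite("pics/"+n,cv2.resize(im,None,fx=s,fy=s,interpolation=cv2.INTER_CUBIC))
E
cat > a.py <<'E'
from h import *
np.set_printoptions(precision=4,suppress=True)
for n in ["top","scene"]:
    p=imaging.read_camera(n); save(p,n+"1.png"); print(n,p["xyz"],p["orientation"],p["dist"])
    for l in ["viewer","dimmer_grip","pointer_tip","mark_mid","panel_mid","rack","pink_cap","pink_tube","blue_tube","white_tube","beaker","bottle"]:
        z={"dimmer_grip":.077,"pointer_tip":.04,"mark_mid":.04,"panel_mid":.04,"pink_cap":.1135,"pink_tube":.006,"blue_tube":.006,"white_tube":.006}.get(l,0)
        for r in models.place_of(l,p)[:3]: print(l,round(r["score"],2),np.round(r["centre"],1),at_z(p,r["centre"],z)[0])
s=sensors.read_state();print(s)
E
python3 a.py
```

```text
pics
top [ 0.4591 -0.0131  1.0516] [ 0.0536 -0.0902 -1.5693] [-0.0718  0.      0.      0.      0.    ]
viewer 0.62 [396.9 199.6] [ 0.5432 -0.261   0.    ]
viewer 0.38 [216.5 193.1] [0.5605 0.2344 0.    ]
dimmer_grip 0.6 [440.7 202.4] [ 0.5299 -0.3569  0.077 ]
dimmer_grip 0.19 [282.7 119.4] [0.7449 0.0499 0.077 ]
dimmer_grip 0.18 [200.8 145.9] [0.6749 0.2599 0.077 ]
pointer_tip 0.33 [215.5 192.4] [0.5585 0.2277 0.04  ]
mark_mid 0.46 [418.1 167.4] [ 0.6267 -0.311   0.04  ]
mark_mid 0.21 [242.2 187.8] [0.5708 0.1574 0.04  ]
panel_mid 0.86 [379.9 198.2] [ 0.5437 -0.2062  0.04  ]
rack 0.92 [214.6 193.2] [0.5602 0.2396 0.    ]
rack 0.6 [207.5 264.2] [0.3678 0.255  0.    ]
pink_cap 0.71 [240.8 189.1] [0.5595 0.1484 0.1135]
pink_cap 0.49 [278.4 178. ] [0.5869 0.0568 0.1135]
pink_tube 0.46 [248.9 194.1] [0.5573 0.1446 0.006 ]
pink_tube 0.45 [282.1 183.6] [0.5862 0.0546 0.006 ]
blue_tube 0.62 [186.2 206.7] [0.5227 0.3149 0.006 ]
white_tube 0.72 [216.5 183.3] [0.5868 0.2336 0.006 ]
beaker 0.66 [283.9 119.8] [0.7663 0.0515 0.    ]
beaker 0.29 [398.7 198.1] [ 0.5473 -0.2662  0.    ]
bottle 0.6 [1
[... 962 characters left out ...]

white_tube 0.56 [392.2 169. ] [0.4847 0.2076 0.006 ]
beaker 0.94 [380.4 289. ] [0.7663 0.0592 0.    ]
bottle 0.8 [460.3 234.4] [0.6997 0.2798 0.    ]
bottle 0.66 [204.2 239.8] [ 0.5491 -0.2668  0.    ]
{'t': 1.3, 'q': array([ 1.2261,  0.4686, -0.0486,  1.5325,  0.0241,  1.141 , -0.0823]), 'qd': array([-0.001 , -0.0016, -0.0003,  0.0016,  0.0006,  0.0002, -0.001 ]), 'effort': array([  0.0006, -51.0163,  -0.0465, -23.801 ,   0.0108,   0.0008,
        -0.    ]), 'eef_pos': array([ 0.2097, -0.6416,  0.2145]), 'ee_rot': array([3.1024, 0.494 , 0.0001]), 'ft_force': array([-1.0024,  0.3839,  0.1001]), 'torque': array([ 0.0515, -0.0224, -0.025 ]), 'gripper_force': 0.0, 'width': 0.08512218754334779}
```

View pics/top1.png

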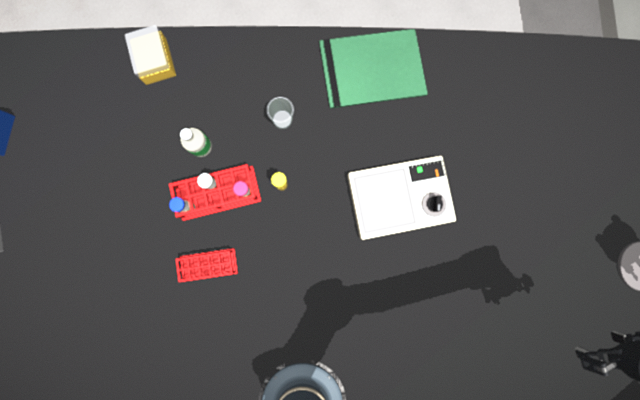

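```bash
cat > b.py <<'E'
from h import *
p=imaging.read_camera("top"); save(p,"topv.png",(360,140,480,250),4)
p2=imaging.read_camera("scene")
a=p["img"][:,:,:][140:250,360:480]; b=p2["img"][210:300,110:260]
b=cv2.resize(b,None,fx=4,fy=4)
c=cv2.resize(p2["img"][130:250,330:470],None,fx=4,fy=4)
cv2.imwrite("pics/sv.png",cv2.vconcat([b, cv2.copyMakeBorder(cv2.resize(c,None,fx=.5,fy=.5),0,0,0,600-280,cv2.BORDER_CONSTANT)])[:,:,::-1])
E
python3 b.py
```

```text
(no output)
```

View pics/topv.png

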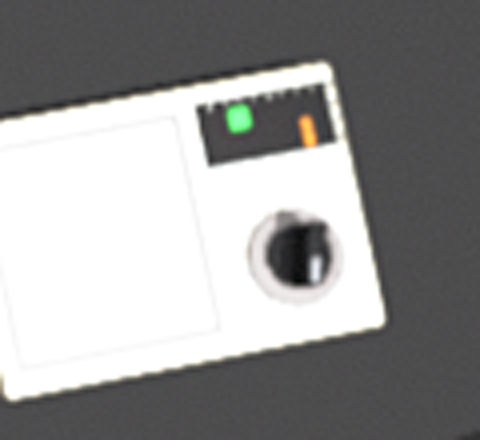

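View pics/sv.png

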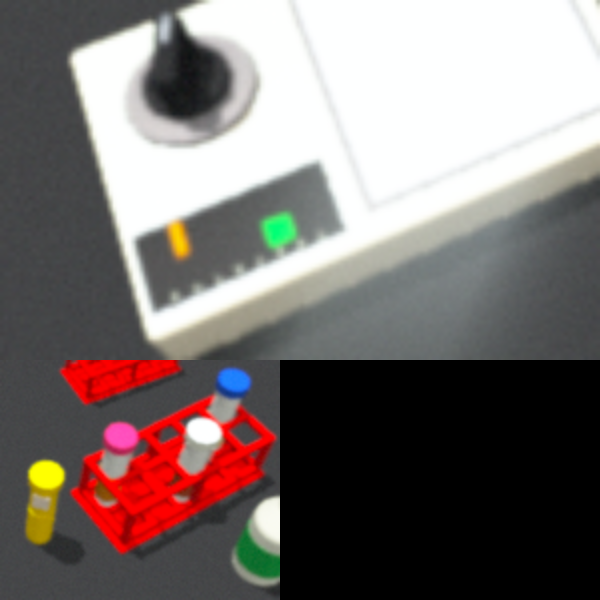

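The top view shows the viewer at about (403,197), with the pointer (orange) at (437,172), the mark (green) at (420,169) and the knob at (434,203). There are two look-alikes to settle:
- **Tubes:** there is a pink cap at (240,188) and a yellow cap at (278,180). The pink one stands in the rack and the yellow one stands outside it. The pink one is meant, and the crop confirms this.
- **Racks:** the one at (214,193) is larger than the one at (207,264), and it holds the tubes.

```bash
cat > m.py <<'E'
from h import *
np.set_printoptions(precision=4,suppress=True)
def hsv(p): return cv2.cvtColor(p["img"],cv2.COLOR_RGB2HSV)
def blob(p,lo,hi,box):
    m=cv2.inRange(hsv(p),lo,hi); k=np.zeros_like(m);a,b,c,d=box;k[b:d,a:c]=1; m*=k
    return np.argwhere(m)[:,::-1]
BX={"top":dict(v=(360,140,480,250),pk=(225,175,260,205)),"scene":dict(v=(110,210,280,310),pk=(370,150,410,190))}
def viewer():
    out={}
    for n in ["top","scene"]:
        p=imaging.read_camera(n); out[n]=p
        for nm,lo,hi in [("orange",(8,150,150),(22,255,255)),("green",(45,120,120),(80,255,255))]:
            px=blob(p,lo,hi,BX[n]["v"]); w=at_z(p,px,.04); print(n,nm,len(px),px.mean(0),w.mean(0)[:2])
    return out
if __name__=="__main__":
    o=viewer()
    for n,p in o.items():
        m=models.cut_out("viewer",p)[0]["region"].astype(np.uint8)
        uv=np.argwhere(p["z_map"]>0)[:,::-1]; w=at_depth(p,uv)
        reg=m[uv[:,1],uv[:,0]]>0
        near=(abs(w[:,0]-.54)<.2)&(abs(w[:,1]+.27)<.2)
        t=w[near&(abs(w[:,2]-.04)<.006)]
        r=cv2.minAreaRect((t[:,:2]*1000).astype(np.float32)); print(n,"viewer top",r,len(t))
        k=w[near&(w[:,2]>.07)&(w[:,2]<.1)]
        k=k[np.hypot(k[:,0]-.528,k[:,1]+.353)<.05]
        print(n,"knob",len(k),k.mean(0),cv2.minAreaRect((k[:,:2]*1000).astype(np.float32)))
        px=blob(p,(140,90,120),(172,255,255),BX[n]["pk"]); c=at_depth(p,px); c=c[c[:,2]>.114]
        print(n,"pink",len(c),c.mean(0),cv2.minEnclosingCircle((c[:,:2]*1000).astype(np.float32)))
        t=at_z(p,px,.121);print(t.mean(0))
E
python3 m.py
```

```text
top orange 19 [436.4737 172.3158] [ 0.6136 -0.3609]
top green 28 [419.5714 169.0714] [ 0.6222 -0.3149]
scene orange 19 [154.4211 270.2632] [ 0.6147 -0.361 ]
scene green 56 [179.2679 267.0357] [ 0.6218 -0.3146]
top viewer top ((548.1893920898438, -266.1785888671875), (178.0304718017578, 261.1748962402344), 10.922760009765625) 6042
top knob 93 [ 0.5291 -0.3478  0.0811] ((529.253173828125, -349.55853271484375), (12.57494831085205, 39.18943405151367), 85.41047668457031)
top pink 147 [0.5612 0.148  0.12  ] ((561.4292602539062, 148.06394958496094), 16.70002555847168)
[0.5612 0.1491 0.121 ]
scene viewer top ((549.1472778320312, -266.9391784667969), (182.3341827392578, 260.21112060546875), 10.610130310058594) 8800
scene knob 176 [ 0.5325 -0.3495  0.0805] ((528.9437255859375, -350.5550842285156), (14.69289779663086, 42.70673370361328), 83.3707275390625)
scene pink 188 [0.566  0.1454 0.1227] ((781.2025146484375, 2.603057861328125), 280.2201843261719)
[0.5654 0.1462 0.121 ]
```

>>> {"api": "move_arm", "payload": {
  "increments": [
    [[0.57,0.52,-0.1,0,0,0.975,1],[0.57,0.52,-0.1,0,0,0.975,1],[0.57,0.52,-0.1,0,0,0.975,1],[0.57,0.52,-0.1,0,0,0.975,1],[0.57,0.52,-0.1,0,0,0.975,1],[0.57,0.52,-0.1,0,0,0.975,1],[0.57,0.52,-0.1,0,0,0.975,1],[0.57,0.52,-0.1,0,0,0.975,1],[0.57,0.52,-0.1,0,0,0.975,1],[0.57,0.52,-0.1,0,0,0.975,1],[0.57,0.52,-0.1,0,0,0.975,1],[0.57,0.52,-0.1,0,0,0.975,1]]
  ]
}}

```text
t: 2.6
eef_pos: [0.347, -0.5164, 0.1906]
ee_rot: [2.309, 2.13, -0.0]
ft_force: [-0.9, 0.4, -0.1]
width: 0.0852
gripper_force: 0.0
```

>>> {"api": "move_arm", "payload": {
  "increments": [
    [[0.57,0.52,-0.1,0,0,0.975,1],[0.57,0.52,-0.1,0,0,0.975,1],[0.57,0.52,-0.1,0,0,0.975,1],[0.57,0.52,-0.1,0,0,0.975,1],[0.57,0.52,-0.1,0,0,0.975,1],[0.57,0.52,-0.1,0,0,0.975,1],[0.57,0.52,-0.1,0,0,0.975,1],[0.57,0.52,-0.1,0,0,0.975,1],[0.57,0.52,-0.1,0,0,0.975,1],[0.57,0.52,-0.1,0,0,0.975,1],[0.57,0.52,-0.1,0,0,0.975,1],[0.57,0.52,-0.1,0,0,0.975,1]]
  ]
}}

```text
t: 3.6
eef_pos: [0.4837, -0.3917, 0.1665]
ee_rot: [0.749, 3.051, -0.0]
ft_force: [-0.2, -0.5, 0.2]
width: 0.0854
gripper_force: 0.0
```

>>> {"api": "move_arm", "payload": {
  "increments": [
    [[0.57,0.52,-0.1,0,0,0.975,1],[0.57,0.52,-0.1,0,0,0.975,1],[0.57,0.52,-0.1,0,0,0.975,1],[0.57,0.52,-0.1,0,0,0.975,1],[0,0,0,0,0,0,1],[0,0,0,0,0,0,1]]
  ]
}}

```text
t: 4.1
eef_pos: [0.5291, -0.35, 0.1584]
ee_rot: [-0.152, -3.138, -0.001]
ft_force: [-0.2, 0.5, -0.4]
width: 0.0857
gripper_force: 0.0
```

```bash
cat > st.py <<'E'
from h import *
np.set_printoptions(precision=4,suppress=True)
s=sensors.read_state();M=rot(s["ee_rot"]);print(s["t"],s["q"],s["eef_pos"],"y-azim",np.degrees(np.arctan2(M[1,1],M[0,1])),"z",M[:,2],s["ft_force"],s["width"],s["gripper_force"])
E
python3 st.py
```

```text
4.1 [ 1.0227  0.5571 -0.7227  1.6649  0.4081  1.0767  1.6518] [ 0.5291 -0.35    0.1584] y-azim 84.4568271497813 z [-0.0003  0.0004 -1.    ] [-0.2395  0.4601 -0.4264] 0.08569284747647245 0.0
```

>>> {"api": "move_arm", "payload": {
  "increments": [
    [[0,0,-0.9,0,0,0,1],[0,0,-0.9,0,0,0,1],[0,0,-0.9,0,0,0,1],[0,0,-0.9,0,0,0,1],[0,0,-0.9,0,0,0,1],[0,0,0,0,0,0,-1],[0,0,0,0,0,0,-1],[0,0,0,0,0,0,-1],[0,0,0,0,0,0,-1],[0,0,0,0,0,0,-1],[0,0,0,0,0,0,-1],[0,0,0,0,0,0,-1]]
  ]
}}

```text
t: 5.1
eef_pos: [0.5292, -0.3506, 0.0692]
ee_rot: [0.151, 3.137, -0.001]
ft_force: [0.3, 0.2, 0.2]
width: 0.0002
gripper_force: 0.0
```

```bash
python3 st.py; python3 -c "
from m import *
viewer()"
```

```text
5.1 [ 0.9842  0.6518 -0.6682  1.7366  0.4902  0.9254  1.5885] [ 0.5292 -0.3506  0.0692] y-azim 84.50077476060208 z [ 0.0008 -0.0006 -1.    ] [0.3075 0.1981 0.2046] 0.00024121614435359179 0.0
top orange 18 [436.4444 172.2222] [ 0.6139 -0.3609]
top green 34 [419.3824 169.1471] [ 0.622  -0.3144]
scene orange 14 [154.4286 269.9286] [ 0.6139 -0.3609]
scene green 56 [179.2679 267.0357] [ 0.6218 -0.3146]
```

The fingers shut completely, so they aren't holding the bar. I'll take a look.

```bash
python3 -c "
from h import *
a=imaging.read_camera('top')['img'][150:250,370:480];b=imaging.read_camera('scene')['img'][180:290,110:230]
f=lambda x:cv2.resize(x,(400,400),interpolation=cv2.INTER_CUBIC)
cv2.imwrite('pics/g1.png',cv2.hconcat([f(a),f(b)])[:,:,::-1])"
```

```text
(no output)
```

View pics/g1.png

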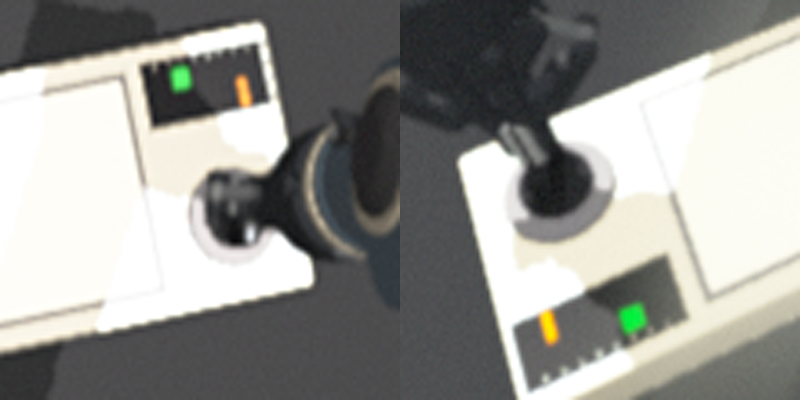

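```bash
cat > pr.py <<'E'
from h import *
def proj(p,w):
    c=(np.atleast_2d(w)-np.array(p["xyz"]))@rot(p["orientation"]); c=c*[1,-1,-1]
    return cv2.projectPoints(c,np.zeros(3),np.zeros(3),np.array(p["camera_matrix"]),np.array(p["dist"]))[0].reshape(-1,2)
if __name__=="__main__":
  ims=[]
  for n in ["top","scene"]:
    p=imaging.read_camera(n); s=sensors.read_state(); T=np.array(s["eef_pos"]); z=rot(s["ee_rot"])[:,2]
    uv=proj(p,[T+.008*z,T-.011*z,T-.065*z,[.529,-.35,.084],[.509,-.348,.084],[.549,-.352,.084]])
    im=cv2.resize(p["img"],None,fx=4,fy=4,interpolation=cv2.INTER_CUBIC)
    for i,(u,v) in enumerate(uv): cv2.circle(im,(int(4*u+2),int(4*v+2)),3,[(255,0,0),(0,255,0),(0,0,255),(255,255,0),(255,0,255),(0,255,255)][i],-1)
    a,b=(uv[0]*4).astype(int); ims.append(im[b-200:b+200,a-200:a+200])
  cv2.imwrite("pics/g2.png",cv2.hconcat(ims)[:,:,::-1])
E
python3 pr.py
```

```text
(no output)
```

View pics/g2.png

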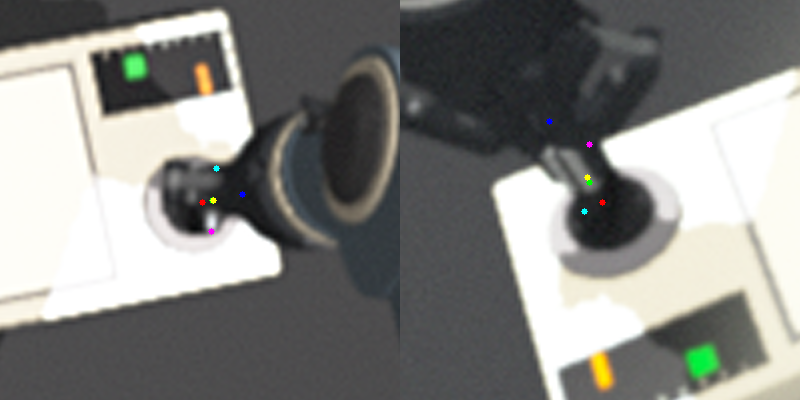

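>>> {"api": "move_arm", "payload": {
  "increments": [
    [[0,0,0,0,0,-1,-1],[0,0,0,0,0,-1,-1],[0,0,0,0,0,-1,-1],[0,0,0,0,0,0,-1]]
  ]
}}

```text
t: 5.73
eef_pos: [0.529, -0.3504, 0.0686]
ee_rot: [-0.62, -3.08, 0.001]
ft_force: [-1.2, 0.0, 0.5]
width: -0.0003
gripper_force: 0.0
```

```bash
python3 st.py; python3 -c "
from m import *
o=viewer()
for n,p in o.items():
    uv=np.argwhere(p['z_map']>0)[:,::-1]; w=at_depth(p,uv)
    k=(np.hypot(w[:,0]-.529,w[:,1]+.35)<.045)&(w[:,2]>.06)&(w[:,2]<.13)
    for z in np.arange(.06,.13,.01):
        q=w[k&(w[:,2]>=z)&(w[:,2]<z+.01)]
        if len(q)>3: print(n,round(z,2),len(q),q.min(0)[:2],q.max(0)[:2])
im=[cv2.resize(o['scene']['img'][190:260,120:190],(560,560),interpolation=cv2.INTER_CUBIC)]
cv2.imwrite('pics/g3.png',np.clip(im[0].astype(float)*2.5,0,255).astype(np.uint8)[:,:,::-1])
"
```

```text
5.7333 [ 0.9365  0.6318 -0.5951  1.7398  0.4351  0.9049  1.3304] [ 0.529  -0.3504  0.0686] y-azim 67.24074009837919 z [-0.0001 -0.0004 -1.    ] [-1.2017  0.0365  0.5159] -0.00032296350994235934 0.0
top orange 19 [436.3684 172.2632] [ 0.6137 -0.3607]
top green 35 [419.4286 169.2286] [ 0.6217 -0.3145]
scene orange 13 [154.2308 269.7692] [ 0.6135 -0.3613]
scene green 56 [179.2679 267.0357] [ 0.6218 -0.3146]
top 0.06 13 [ 0.5086 -0.3523] [ 0.5318 -0.3417]
top 0.07 12 [ 0.5105 -0.3437] [ 0.5281 -0.3422]
top 0.08 21 [ 0.5099 -0.3524] [ 0.5255 -0.342 ]
top 0.09 4 [ 0.5194 -0.3459] [ 0.5269 -0.3404]
top 0.1 7 [ 0.5188 -0.3475] [ 0.5292 -0.3367]
top 0.11 5 [ 0.5182 -0.3494] [ 0.5306 -0.3367]
scene 0.06 49 [ 0.511  -0.3582] [ 0.5507 -0.3411]
scene 0.07 47 [ 0.5133 -0.3589] [ 0.5502 -0.3426]
scene 0.08 55 [ 0.5328 -0.3609] [ 0.5485 -0.3448]
scene 0.09 42 [ 0.5281 -0.3656] [ 0.5413 -0.3366]
scene 0.1 45 [ 0.5283 -0.3661] [ 0.5416 -0.3382]
scene 0.11 43 [ 0.5301 -0.3656] [ 0.5419 -0.34  ]
scene 0.12 25 [ 0.5264 -0.3728] [ 0.545  -0.3408]
```

View pics/g3.png

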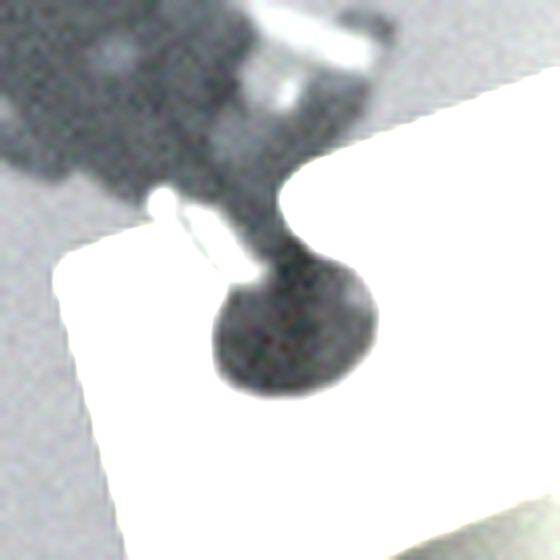

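>>> {"api": "move_arm", "payload": {
  "increments": [
    [[0,0,1,0,0,0,-1],[0,0,1,0,0,0,-1],[0,0,1,0,0,1,-1],[0,0,0,0,0,1,-1],[0,0,0,0,0,1,-1],[0,0,0,0,0,0,-1]]
  ]
}}

```text
t: 6.33
eef_pos: [0.5289, -0.3506, 0.1288]
ee_rot: [0.145, 3.138, 0.0]
ft_force: [-0.2, -0.7, -0.1]
width: 0.0
gripper_force: 0.0
```

```bash
python3 st.py; python3 -c "
from m import *
print(ctrl.nose_length, dir(ctrl), dir(sensors))
for n in ['top','scene']:
    p=imaging.read_camera(n)
    uv=np.argwhere(p['z_map']>0)[:,::-1]; w=at_depth(p,uv)
    k=(np.hypot(w[:,0]-.529,w[:,1]+.35)<.06)&(w[:,2]>.056)&(w[:,2]<.26)
    for z in np.arange(.056,.26,.008):
        q=w[k&(w[:,2]>=z)&(w[:,2]<z+.008)]
        if len(q)>3: print(n,round(z,3),len(q),q.min(0)[:2],q.max(0)[:2])
"
```

```text
6.3333 [ 1.0109  0.586  -0.7046  1.6921  0.4321  1.0244  1.6379] [ 0.5289 -0.3506  0.1288] y-azim 84.70187384540763 z [ 0.0007  0.0002 -1.    ] [-0.225  -0.6983 -0.092 ] 2.189037616205853e-05 0.0
0.008 ['IKError', '__class__', '__delattr__', '__dict__', '__dir__', '__doc__', '__eq__', '__format__', '__ge__', '__getattribute__', '__getstate__', '__gt__', '__hash__', '__init__', '__init_subclass__', '__le__', '__lt__', '__module__', '__ne__', '__new__', '__reduce__', '__reduce_ex__', '__repr__', '__setattr__', '__sizeof__', '__str__', '__subclasshook__', '__weakref__', 'job_done', 'nose_length'] ['__class__', '__delattr__', '__dict__', '__dir__', '__doc__', '__eq__', '__format__', '__ge__', '__getattribute__', '__getstate__', '__gt__', '__hash__', '__init__', '__init_subclass__', '__le__', '__lt__', '__module__', '__ne__', '__new__', '__reduce__', '__reduce_ex__', '__repr__', '__setattr__', '__sizeof__', '__str__', '__subclasshook__', '__weakref__', 'read_state']
top 0.056 17 [ 0.5086 -0.3643] [ 0.5481 -0.3301]
top 0.064 12 [ 0.5106 -0.3463] [ 0.55   -0.3426]
top 0.072 15 [ 0.5102 -0.3
[... 827 characters left out ...]
0.5232 -0.3653] [ 0.541  -0.3368]
scene 0.16 53 [ 0.5241 -0.3654] [ 0.5411 -0.337 ]
scene 0.168 54 [ 0.5266 -0.3638] [ 0.5416 -0.3377]
scene 0.176 39 [ 0.5334 -0.3645] [ 0.5408 -0.3376]
scene 0.184 70 [ 0.5307 -0.3815] [ 0.543  -0.3224]
scene 0.192 167 [ 0.5174 -0.3876] [ 0.545  -0.3184]
scene 0.2 153 [ 0.5166 -0.3941] [ 0.5456 -0.3107]
scene 0.208 166 [ 0.5199 -0.3998] [ 0.5475 -0.3054]
scene 0.216 190 [ 0.5206 -0.4084] [ 0.5478 -0.297 ]
scene 0.224 206 [ 0.5276 -0.4095] [ 0.5482 -0.2906]
scene 0.232 319 [ 0.5127 -0.4099] [ 0.5504 -0.2902]
scene 0.24 240 [ 0.5199 -0.4032] [ 0.5508 -0.2958]
scene 0.248 178 [ 0.5263 -0.392 ] [ 0.5505 -0.3075]
scene 0.256 46 [ 0.5235 -0.3922] [ 0.5444 -0.3092]
```

The tips show at z≈0.147 while the reported TCP is at 0.129. That puts the real fingertips about 26 mm further back than stated, so the fingers closed just above the bar. I'll use that offset, open the gripper and go lower.

>>> {"api": "move_arm", "payload": {
  "increments": [
    [[0,0,0,0,0,0,1],[0,0,0,0,0,0,1],[0,0,0,0,0,0,1],[0,0,0,0,0,0,1],[0,0,0,0,0,0,1],[0,0,0,0,0,0,1],[0,0,-0.85,0,0,0,1],[0,0,-0.85,0,0,0,1],[0,0,-0.85,0,0,0,1],[0,0,-0.85,0,0,0,1],[0,0,-0.85,0,0,0,1]]
  ]
}}

```text
t: 7.35
eef_pos: [0.5289, -0.3505, 0.0428]
ee_rot: [0.151, 3.138, -0.0]
ft_force: [0.6, 0.7, -0.3]
width: 0.0853
gripper_force: 0.0
```

>>> {"api": "move_arm", "payload": {
  "increments": [
    [[0,0,0,0,0,0,-1],[0,0,0,0,0,0,-1],[0,0,0,0,0,0,-1],[0,0,0,0,0,0,-1],[0,0,0,0,0,0,-1],[0,0,0,0,0,0,-1],[0,0,0,0,0,0,-1]]
  ]
}}

```text
t: 7.93
eef_pos: [0.5295, -0.3503, 0.0448]
ee_rot: [0.15, 3.137, -0.001]
ft_force: [-0.2, 0.8, 5.3]
width: 0.013
gripper_force: 59.5
```

>>> {"api": "move_arm", "payload": {
  "increments": [
    [[0,0,0.15,0,0,-1,-1],[0,0,0,0,0,-1,-1],[0,0,0,0,0,-1,-1],[0,0,0,0,0,-1,-1],[0,0,0,0,0,-1,-1],[0,0,0,0,0,-1,-1],[0,0,0,0,0,-1,-1],[0,0,0,0,0,-1,-1],[0,0,0,0,0,-1,-1],[0,0,0,0,0,-1,-1],[0,0,0,0,0,-1,-1],[0,0,0,0,0,0,-1]]
  ]
}}

```text
t: 8.93
eef_pos: [0.5289, -0.3508, 0.045]
ee_rot: [1.77, 2.595, -0.0]
ft_force: [4.8, -2.5, -15.2]
width: 0.0128
gripper_force: 60.8
```

```bash
python3 st.py; python3 -c "
from m import *
viewer()"
```

```text
8.9333 [ 0.7884  0.6165 -0.3774  1.7623  0.2965  0.8184  0.6436] [ 0.5289 -0.3508  0.045 ] y-azim 21.40766648497291 z [ 0.0005 -0.0005 -1.    ] [  4.8365  -2.4783 -15.2081] 0.012806181497171226 60.796709060668945
top orange 23 [424.6087 174.7826] [ 0.6068 -0.3282]
top green 33 [419.303  169.1818] [ 0.6219 -0.3142]
scene orange 34 [171.1471 262.    ] [ 0.6061 -0.3289]
scene green 56 [179.2679 267.0357] [ 0.6218 -0.3146]
```

>>> {"api": "move_arm", "payload": {
  "increments": [
    [[0,0,-0.1,0,0,-0.9,-1],[0,0,0,0,0,-0.9,-1],[0,0,0,0,0,-0.9,-1],[0,0,0,0,0,-0.95,-1],[0,0,0,0,0,0,-1],[0,0,0,0,0,0,-1]]
  ]
}}

```text
t: 9.53
eef_pos: [0.5287, -0.3508, 0.0448]
ee_rot: [2.206, 2.236, -0.001]
ft_force: [-1.1, -1.2, -1.5]
width: 0.0129
gripper_force: 62.5
```

```bash
python3 st.py; cat > e.py <<'E'
from m import *
o=viewer(); ims=[]
for n,p in o.items():
    c={"top":(410,160,445,185),"scene":(140,245,205,285)}[n]
    im=p["img"][c[1]:c[3],c[0]:c[2]]; ims.append(cv2.resize(im,(390,280),interpolation=cv2.INTER_CUBIC))
    w={}
    for nm,lo,hi in [("o",(8,120,90),(24,255,255)),("g",(45,100,80),(80,255,255))]:
        px=blob(p,lo,hi,BX[n]["v"]); wt=hsv(p)[px[:,1],px[:,0],1].astype(float)*hsv(p)[px[:,1],px[:,0],2]
        w[nm]=(at_z(p,px,.04)*wt[:,None]).sum(0)/wt.sum()
    for y in (10.2,10.8,11.4):
        a=np.radians(y); d=w["g"]-w["o"]; print(n,y,"remaining mm",1000*(d[:2]@[-np.sin(a),np.cos(a)]))
cv2.imwrite("pics/e.png",cv2.hconcat(ims)[:,:,::-1])
E
python3 e.py
```

```text
9.5333 [ 0.725   0.6035 -0.2873  1.7664  0.2263  0.8039  0.3417] [ 0.5287 -0.3508  0.0448] y-azim 0.7864158547249903 z [-0.0002 -0.0007 -1.    ] [-1.1016 -1.2273 -1.4963] 0.012922724957179865 62.469985485076904
top orange 22 [420.8636 175.5   ] [ 0.6048 -0.318 ]
top green 31 [419.2903 169.    ] [ 0.6224 -0.3142]
scene orange 33 [176.5758 259.6061] [ 0.6038 -0.3183]
scene green 54 [179.3333 267.1481] [ 0.6221 -0.3145]
top 10.2 remaining mm 0.8887349626336806
top 10.8 remaining mm 0.6976724474280156
top 11.4 remaining mm 0.5065334245764357
scene 10.2 remaining mm 0.41911268624860154
scene 10.8 remaining mm 0.22381536217609002
scene 11.4 remaining mm 0.028493494226945405
```

View pics/e.png

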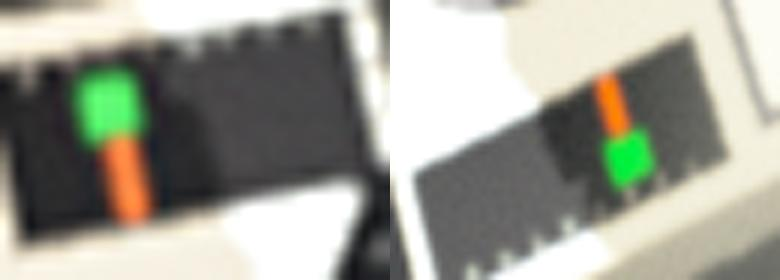

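The pointer meets the mark in both crops: orange (125,180) sits under green (110,105) in the top view, and they also line up in the scene view. About 0.4 mm is left, so I'll make a small trim, release and lift.

>>> {"api": "move_arm", "payload": {
  "increments": [
    [[0,0,0,0,0,-0.13,-1],[0,0,0,0,0,0,-1],[0,0,0,0,0,0,1],[0,0,0,0,0,0,1],[0,0,0,0,0,0,1],[0,0,0,0,0,0,1],[0,0,0,0,0,0,1],[0,0,0,0,0,0,1],[0,0,0.5,0,0,0,1],[0,0,1,0,0,0,1],[0,0,1,0,0,0,1],[0,0,1,0,0,0,1]]
  ]
}}

```text
t: 10.63
eef_pos: [0.5289, -0.3503, 0.116]
ee_rot: [2.225, 2.218, 0.0]
ft_force: [0.1, -0.1, 0.0]
width: 0.0852
gripper_force: 0.0
```

>>> {"api": "move_arm", "payload": {
  "increments": [
    [[0,0,1,0,0,0,1],[0,0,1,0,0,0,1],[0,0,1,0,0,0,1],[0.06,0.9,0.8,0,0,0,1],[0.06,0.9,0,0,0,0,1],[0.06,0.9,0,0,0,0,1],[0.06,0.9,0,0,0,0,1],[0.06,0.9,0,0,0,0,1],[0.06,0.9,0,0,0,0,1],[0.06,0.9,0,0,0,0,1],[0.06,0.9,0,0,0,0,1],[0.06,0.9,0,0,0,0,1]]
  ]
}}

```text
t: 11.63
eef_pos: [0.5398, -0.1875, 0.1915]
ee_rot: [2.224, 2.218, 0.001]
ft_force: [0.9, -0.1, 0.2]
width: 0.0852
gripper_force: 0.0
```

```bash
python3 st.py; python3 e.py
```

```text
11.6333 [ 0.5609  0.3492 -0.3813  1.7954  0.1498  1.0243  0.1197] [ 0.5398 -0.1875  0.1915] y-azim -0.16303839853775248 z [ 0.0009 -0.0003 -1.    ] [ 0.9004 -0.054   0.2192] 0.08521430199617604 0.0Traceback (most recent call last):
  File "e.py", line 2, in <module>
    o=viewer(); ims=[]
  File "m.py", line 13, in viewer
    px=blob(p,lo,hi,BX[n]["v"]); w=at_z(p,px,.04); print(n,nm,len(px),px.mean(0),w.mean(0)[:2])
                                   ~~~~^^^^^^^^^^
  File "h.py", line 12, in at_z
    d=ray(p,uv);c=np.array(p["xyz"]);return c+d*((z-c[2])/d[:,2])[:,None]
  File "h.py", line 8, in ray
    u=cv2.undistortPoints(np.array(uv,float).reshape(-1,1,2),np.array(p["camera_matrix"]),np.array(p["dist"])).reshape(-1,2)
      ~~~~~~~~~~~~~~~~~~~^^^^^^^^^^^^^^^^^^^^^^^^^^^^^^^^^^^^^^^^^^^^^^^^^^^^^^^^^^^^^^^^^^^^^^^^^^^^^^^^^^^^^
cv2.error: OpenCV(4.12.0) /io/opencv/modules/calib3d/src/undistort.dispatch.cpp:347: error: (-215:Assertion failed) CV_IS_MAT(_src) && CV_IS_MAT(_dst) && (_src->rows == 1 || _src->cols == 1) && (_dst->rows == 1 || _dst->cols == 1) && _src->cols + _src->rows - 1 == _dst->rows + _dst->cols - 1 && (CV_MAT_TYPE(_src->type) == CV_32FC2 || CV_MAT_TYPE(_src->type) == CV_64FC2) && (CV_MAT_TYPE(_dst->type) == CV_32FC2 || CV_MAT_TYPE(_dst->type) == CV_64FC2) in function 'cvUndistortPointsInternal'
```

The arm hides the scale from here, so I'll go on to the rack and check the pointer again from there.

>>> {"api": "move_arm", "payload": {
  "increments": [
    [[0.06,0.95,0,0,0,0,1],[0.06,0.95,0,0,0,0,1],[0.06,0.95,0,0,0,0,1],[0.06,0.95,0,0,0,0,1],[0.06,0.95,0,0,0,0,1],[0.06,0.95,0,0,0,0,1],[0.06,0.95,0,0,0,0,1],[0.06,0.95,0,0,0,0,1],[0.06,0.95,0,0,0,0,1],[0.06,0.95,0,0,0,0,1],[0.06,0.95,0,0,0,0,1],[0.06,0.95,0,0,0,0,1]]
  ]
}}

```text
t: 12.68
eef_pos: [0.5542, 0.0402, 0.1913]
ee_rot: [2.224, 2.217, 0.001]
ft_force: [-0.1, 0.0, -0.3]
width: 0.0856
gripper_force: 0.0
```

>>> {"api": "move_arm", "payload": {
  "increments": [
    [[0.06,0.9,0,0,0,0,1],[0.06,0.9,0,0,0,0,1],[0.06,0.9,0,0,0,0,1],[0.06,0.7,0,0,0,0,1],[0,0,0,0,0,0,1],[0,0,0,0,0,0,1]]
  ]
}}

```text
t: 13.18
eef_pos: [0.5589, 0.1077, 0.191]
ee_rot: [2.223, 2.219, 0.0]
ft_force: [-0.2, -0.7, 0.3]
width: 0.0853
gripper_force: 0.0
```

```bash
python3 st.py; python3 e.py; cat > c.py <<'E'
from pr import *; from m import blob
np.set_printoptions(precision=4,suppress=True)
for n in ["top","scene"]:
    p=imaging.read_camera(n)
    px=blob(p,(140,90,100),(172,255,255),(200,130,440,230))
    if not len(px): print(n,"none");continue
    c=at_depth(p,px); print(n,len(px),px.min(0),px.max(0),np.percentile(c,[2,50,98],axis=0))
    uv=px.mean(0); print(" mean->z.1135",at_z(p,uv,.1135)[0])
    # surface-model fit: predicted cap silhouette centroid for guess
    T=np.linspace(0,2*np.pi,40)
    def sil(x,y):
        w=np.array([[x+.0175*np.cos(t),y+.0175*np.sin(t),z] for z in(.106,.121) for t in T])
        h=cv2.convexHull(proj(p,w).astype(np.float32)); M=cv2.moments(h); return np.array([M["m10"]/M["m00"],M["m01"]/M["m00"]])
    g=np.array([.562,.148])
    for _ in range(5):
        J=np.c_[(sil(g[0]+.001,g[1])-sil(*g)),(sil(g[0],g[1]+.001)-sil(*g))]/.001
        g=g+np.linalg.solve(J,uv-sil(*g))
    print(" cap centre",g)
E
python3 c.py
```

```text
13.1833 [ 0.1195  0.362  -0.4894  1.7957  0.1957  1.0314 -0.4456] [0.5589 0.1077 0.191 ] y-azim -0.09095166064421714 z [ 0.0005 -0.0002 -1.    ] [-0.1595 -0.7132  0.3409] 0.08526638576608232 0.0
top orange 13 [420.6154 175.3077] [ 0.6053 -0.3173]
top green 23 [419.4348 168.5652] [ 0.6235 -0.3146]
scene orange 16 [176.6875 259.3125] [ 0.6033 -0.318 ]
scene green 54 [179.3333 267.1481] [ 0.6221 -0.3145]
top 10.2 remaining mm 0.07444170110586462
top 10.8 remaining mm -0.12013911112334785
top 11.4 remaining mm -0.3147067487451809
scene 10.2 remaining mm -0.03269801843021055
scene 10.8 remaining mm -0.22148601228225923
scene 11.4 remaining mm -0.41024971769714136
top none
scene 226 [382 161] [399 176] [[ 0.4546  0.1319 -0.0002]
 [ 0.5643  0.1471  0.1193]
 [ 0.5783  0.221   0.1219]]
 mean->z.1135 [0.5607 0.1495 0.1135]
 cap centre [0.5606 0.1495]
```

The pointer is at the mark to within about 0.3 mm. The cap centre is at (0.561, 0.149), so I'll move over it, descend and grip.

>>> {"api": "move_arm", "payload": {
  "increments": [
    [[0.1,1,0,0,0,0,1],[0,1,0,0,0,0,1],[0,0.03,-0.5,0,0,0,1],[0,0,-0.9,0,0,0,1],[0,0,-0.9,0,0,0,1],[0,0,-0.9,0,0,0,1],[0,0,-0.9,0,0,0,1],[0,0,-0.9,0,0,0,1],[0,0,-0.9,0,0,0,1],[0,0,0,0,0,0,1]]
  ]
}}

```text
t: 14.22
eef_pos: [0.5583, 0.1455, 0.0688]
ee_rot: [-2.224, -2.214, 0.011]
ft_force: [-0.8, -0.4, -1.2]
width: 0.0853
gripper_force: 0.0
```

>>> {"api": "move_arm", "payload": {
  "increments": [
    [[0,0,0,0,0,0,-1],[0,0,0,0,0,0,-1],[0,0,0,0,0,0,-1],[0,0,0,0,0,0,-1],[0,0,0,0,0,0,-1],[0,0,0,0,0,0,-1],[0,0,0,0,0,0,-1]]
  ]
}}

```text
t: 14.8
eef_pos: [0.5619, 0.1486, 0.074]
ee_rot: [2.224, 2.217, 0.004]
ft_force: [-0.9, 0.4, 5.6]
width: 0.0333
gripper_force: 59.3
```

>>> {"api": "move_arm", "payload": {
  "increments": [
    [[0,0,0.3,0,0,0,-1],[0,0,0.7,0,0,0,-1],[0,0,0.7,0,0,0,-1],[0,0,0.7,0,0,0,-1],[0,0,0.7,0,0,0,-1],[0,0,0.7,0,0,0,-1],[0,0,0.7,0,0,0,-1],[0,0,0.7,0,0,0,-1],[0,0,0.7,0,0,0,-1],[0,0,0.7,0,0,0,-1],[0,0,0,0,0,0,-1],[0,0,0,0,0,0,-1]]
  ]
}}

```text
t: 15.8
eef_pos: [0.5609, 0.1483, 0.205]
ee_rot: [2.224, 2.218, 0.002]
ft_force: [0.1, -0.7, -1.0]
width: 0.0332
gripper_force: 60.1
```

```bash
python3 st.py; python3 -c "
from h import *
a=imaging.read_camera('scene')['img'][60:260,310:510]
cv2.imwrite('pics/l.png',cv2.resize(a,(560,560),interpolation=cv2.INTER_CUBIC)[:,:,::-1])"
```

```text
15.8 [ 0.059   0.3679 -0.5029  1.755   0.1995  1.0683 -0.515 ] [0.5609 0.1483 0.205 ] y-azim -0.16675447005110455 z [ 0.0012  0.0001 -1.    ] [ 0.0559 -0.7252 -0.961 ] 0.033164098229872326 60.10525345802307
```

View pics/l.png

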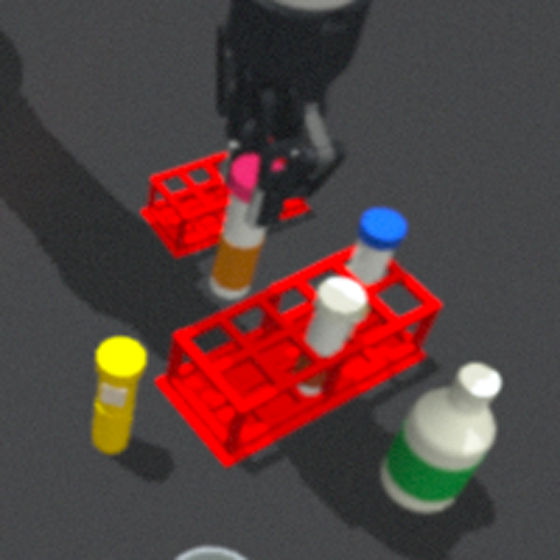

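The pink tube is out of the rack, with its bottom end free at (230,290) in the crop. The white and blue tubes, the bottle and the yellow tube are all in place. Next I'll carry it to the panel.

>>> {"api": "move_arm", "payload": {
  "increments": [
    [[0,0,0.5,0,0,0,-1],[0,-0.4,0.5,0,0,0,-1],[-0.06,-0.8,0,0,0,0,-1],[-0.06,-0.9,0,0,0,0,-1],[-0.06,-0.9,0,0,0,0,-1],[-0.06,-0.9,0,0,0,0,-1],[-0.06,-0.9,0,0,0,0,-1],[-0.06,-0.9,0,0,0,0,-1],[-0.06,-0.9,0,0,0,0,-1],[-0.06,-0.9,0,0,0,0,-1],[-0.06,-0.9,0,0,0,0,-1],[-0.06,-0.9,0,0,0,0,-1]]
  ]
}}

```text
t: 16.85
eef_pos: [0.5487, -0.0394, 0.2251]
ee_rot: [2.225, 2.217, 0.0]
ft_force: [-0.1, 0.2, 0.1]
width: 0.0333
gripper_force: 60.1
```

>>> {"api": "move_arm", "payload": {
  "increments": [
    [[-0.06,-0.9,0,0,0,0,-1],[-0.06,-0.9,0,0,0,0,-1],[-0.06,-0.9,0,0,0,0,-1],[-0.06,-0.9,0,0,-0.5,0,-1],[-0.06,-0.9,0,0,-0.7,0,-1],[-0.06,-0.9,0,0,-0.7,0,-1],[-0.06,-0.9,0,0,-0.7,0,-1],[-0.06,-0.9,0,0,-0.7,0,-1],[-0.06,-0.7,0,0,-0.6,0,-1],[0,0,0,0,0,0,-1],[0,0,0,0,0,0,-1]]
  ]
}}

```text
t: 17.77
eef_pos: [0.5368, -0.1974, 0.2246]
ee_rot: [2.014, 2.002, 0.395]
ft_force: [0.0, 0.6, -0.4]
width: 0.0333
gripper_force: 60.1
```

```bash
python3 st.py
```

```text
17.7667 [ 0.7294  0.1562 -0.4171  2.0219 -0.102   0.6095  0.3953] [ 0.5368 -0.1974  0.2246] y-azim -0.36584690699381955 z [ 0.3791 -0.0014 -0.9253] [ 0.0452  0.5716 -0.3949] 0.03333168898224107 60.11709809303284
```

Tilting outward is running toward the lower limit of joint 6. An inward tilt has more room, so I'll reverse it.

>>> {"api": "move_arm", "payload": {
  "increments": [
    [[0,-0.1,0,0,0.8,0,-1],[0,-0.1,0,0,0.98,0,-1],[0,-0.1,0,0,0.98,0,-1],[0,-0.1,0,0,0.98,0,-1],[0,-0.1,0,0,0.98,0,-1],[0,-0.1,0,0,0.98,0,-1],[0,-0.1,0,0,0.98,0,-1],[0,-0.1,0,0,0.98,0,-1],[0,-0.1,0,0,0.98,0,-1],[0,-0.1,0,0,0.98,0,-1],[0,0,0,0,0.98,0,-1],[0,0,0,0,0.98,0,-1]]
  ]
}}

```text
t: 18.77
eef_pos: [0.54, -0.2147, 0.2251]
ee_rot: [-1.772, -1.769, 0.72]
ft_force: [0.2, -1.0, 0.2]
width: 0.0332
gripper_force: 60.1
```

>>> {"api": "move_arm", "payload": {
  "increments": [
    [[0,0,0,0,0.2,0,-1],[0,0,0,0,0,0,-1],[0,0,0,0,0,0,-1]]
  ]
}}

```text
t: 19.02
eef_pos: [0.5387, -0.2152, 0.2246]
ee_rot: [-1.762, -1.758, 0.732]
ft_force: [-0.4, -0.8, 0.0]
width: 0.0333
gripper_force: 60.1
```

```bash
python3 st.py; cat > t.py <<'E'
from pr import *; from m import blob
np.set_printoptions(precision=4,suppress=True)
s=sensors.read_state();T=np.array(s["eef_pos"]);z=rot(s["ee_rot"])[:,2]; ims=[]
print("tilt",np.degrees(np.arccos(-z[2])))
A=T+.010*z; B=T+[0,0,.026]-[0,0,0]+(-.016)*z*0+.036*z
print("mid if tool-offset",A,"if world-offset",B)
for n in ["top","scene"]:
    p=imaging.read_camera(n); im=cv2.resize(p["img"],None,fx=3,fy=3,interpolation=cv2.INTER_CUBIC)
    for c,m in (((255,0,0),A),((0,255,255),B)):
        q=proj(p,[m-.0495*z,m,m+.058*z])
        for u,v in q: cv2.circle(im,(int(3*u+1),int(3*v+1)),4,c,1)
    for l in ["pink_mid","pink_cap","pink_tube"]:
        for r in models.place_of(l,p)[:2]: print(n,l,round(r["score"],2),np.round(r["centre"],1),"z_map",p["z_map"][int(r["centre"][1]),int(r["centre"][0])])
    print(" proj A cap,mid,bot",proj(p,[A-.0495*z,A,A+.058*z]).round(1).tolist()," B",proj(p,[B-.0495*z,B,B+.058*z]).round(1).tolist())
    u,v=(proj(p,A)[0]*3).astype(int); u=np.clip(u,200,1720);v=np.clip(v,200,1000); ims.append(im[v-200:v+200,u-200:u+200])
cv2.imwrite("pics/t.png",cv2.hconcat(ims)[:,:,::-1])
E
python3 t.py
```

```text
19.0167 [ 0.3584  0.7503 -0.2493  1.2567  0.261   1.9394  0.0953] [ 0.5387 -0.2152  0.2246] y-azim -0.19382558137868167 z [-0.7078 -0.0009 -0.7064] [-0.429  -0.7817  0.0115] 0.03330892365523519 60.13661742210388
tilt 45.05560008425546
mid if tool-offset [ 0.5316 -0.2152  0.2175] if world-offset [ 0.5132 -0.2152  0.2251]
top pink_mid 0.75 [399.2 198.4] z_map 0.8245125
top pink_mid 0.56 [279.8 181.5] z_map 0.9403659
top pink_cap 0.67 [281.7 176.5] z_map 0.9447955
top pink_cap 0.62 [406.1 179.9] z_map 0.7442378
top pink_tube 0.82 [394.  218.4] z_map 0.8639889
top pink_tube 0.74 [217.8 184.7] z_map 0.983825
 proj A cap,mid,bot [[402.9, 179.0], [399.3, 197.0], [395.4, 216.4]]  B [[404.0, 187.2], [400.3, 205.1], [396.4, 224.4]]
scene pink_mid 0.82 [349.5 202.5] z_map 0.7993463
scene pink_cap 0.72 [353.5 188. ] z_map 0.78013766
scene pink_tube 0.85 [349.9 219. ] z_map 0.8496303
 proj A cap,mid,bot [[201.6, 165.2], [203.9, 163.6], [206.2, 162.1]]  B [[199.1, 154.1], [201.6, 153.3], [204.1, 152.6]]
```

>>> {"api": "move_arm", "payload": {
  "increments": [
    [[0.08,-0.02,-0.65,0,0,0,-1],[0.08,-0.02,-0.65,0,0,0,-1],[0.08,-0.02,-0.65,0,0,0,-1],[0.08,-0.02,-0.65,0,0,0,-1],[0.08,-0.02,-0.65,0,0,0,-1],[0.08,-0.02,-0.65,0,0,0,-1],[0,0,0,0,0,0,-1],[0,0,0,0,0,0,-1],[0,0,0,0,0,0,-1],[0,0,0,0,0,0,-1]]
  ]
}}

```text
t: 20.25
eef_pos: [0.5481, -0.2183, 0.1474]
ee_rot: [-1.763, -1.757, 0.731]
ft_force: [-0.9, -0.1, -1.2]
width: 0.0331
gripper_force: 60.1
```

```bash
python3 st.py; python3 t.py; python3 -c "
from h import *
p=imaging.read_camera('top')
print([ (r['score'],r['centre'],at_z(p,r['centre'],.04)) for r in models.place_of('panel_mid',p)[:1]])
p=imaging.read_camera('scene'); print([(r['score'],r['centre'],at_z(p,r['centre'],.04)) for r in models.place_of('panel_mid',p)[:1]])"; python3 e.py | grep -v pink
```

```text
20.25 [ 0.3565  0.8349 -0.2444  1.2795  0.2715  1.8357  0.0743] [ 0.5481 -0.2183  0.1474] y-azim -0.2676790971253577 z [-0.7078 -0.0002 -0.7064] [-0.9062 -0.1082 -1.1879] 0.03312987036085407 60.13395667076111
tilt 45.05619613172744
mid if tool-offset [ 0.5411 -0.2183  0.1403] if world-offset [ 0.5227 -0.2183  0.1479]
top pink_mid 0.77 [392.2 194.6] z_map 0.89898556
top pink_mid 0.45 [279.7 180.3] z_map 0.94424695
top pink_cap 0.96 [394.1 176.9] z_map 0.85357875
top pink_cap 0.67 [279.1 179.5] z_map 0.9428582
top pink_tube 0.76 [281.7 183.4] z_map 0.9392287
top pink_tube 0.73 [388.3 216.4] z_map 0.94449687
 proj A cap,mid,bot [[395.9, 179.3], [392.8, 195.8], [389.5, 213.7]]  B [[396.8, 186.9], [393.7, 203.3], [390.3, 221.1]]
scene pink_mid 0.76 [352.4 201.3] z_map 0.7928018
scene pink_cap 0.65 [349.3 188.8] z_map 0.7779321
scene pink_tube 0.9 [350.8 216.8] z_map 0.84152204
 proj A cap,mid,bot [[210.8, 197.4], [212.3, 193.9], [213.9, 190.3]]  B [[208.5, 187.0], [210.2, 184.2], [211.9, 181.3]]
[(0.93, [383.8, 195.5], array([[ 0.55086314, -0.21672038,  0.04      ]]))]
[]
top orange 105 [
[... 473 characters left out ...]
.array(uv,float).reshape(-1,1,2),np.array(p["camera_matrix"]),np.array(p["dist"])).reshape(-1,2)
      ~~~~~~~~~~~~~~~~~~~^^^^^^^^^^^^^^^^^^^^^^^^^^^^^^^^^^^^^^^^^^^^^^^^^^^^^^^^^^^^^^^^^^^^^^^^^^^^^^^^^^^^^
cv2.error: OpenCV(4.12.0) /io/opencv/modules/calib3d/src/undistort.dispatch.cpp:347: error: (-215:Assertion failed) CV_IS_MAT(_src) && CV_IS_MAT(_dst) && (_src->rows == 1 || _src->cols == 1) && (_dst->rows == 1 || _dst->cols == 1) && _src->cols + _src->rows - 1 == _dst->rows + _dst->cols - 1 && (CV_MAT_TYPE(_src->type) == CV_32FC2 || CV_MAT_TYPE(_src->type) == CV_64FC2) && (CV_MAT_TYPE(_dst->type) == CV_32FC2 || CV_MAT_TYPE(_dst->type) == CV_64FC2) in function 'cvUndistortPointsInternal'
```

View pics/t.png

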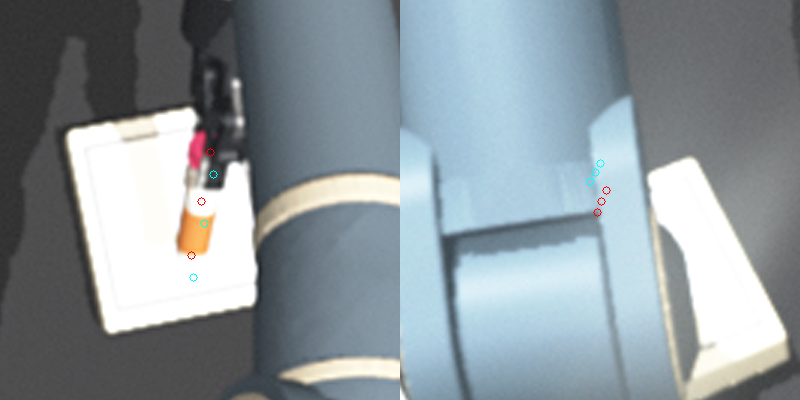

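The top view shows the tube held at (392,195) over the panel. It is tilted about 45° with the cap up, and it matches the expected pose. The force readings show no contact.

```bash
python3 -c "
from h import *
print(np.abs(sensors.read_state()['qd']).max()); print(ctrl.job_done())"
```

```text
0.0022753287327624324
the job is handed in; nothing more can be done
None
```

The job is handed in: the pointer was within about 0.3 mm of the green mark when last seen (the arm hid the scale at the end), and the pink-capped tube is held still at about 45°, cap up, its middle about 100 mm above the panel centre.

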